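# Sort the washed cheese-making gear into its crates

## Robot

A 6-joint arm with a two-finger parallel gripper is mounted at the origin on the work surface. World frame = base frame: x ahead of the robot, y to its left, z up, the work surface at z = 0. Lengths are in mm, angles in rad, forces in N, time in s.
With the tool pointing down it reaches from about 350 to 975 mm from the base axis. Payload 7.1 kg.
Tool frame: the origin (TCP) lies at the very end of the fingers, on their centre line; the grasp point (between the pads) lies 19 mm behind it; x points along the fingers, y is the direction in which the jaws open and shut, and the axes are right-handed (so a half turn about x gives the same grasp; the last joint's range is limited). The gripper opens to 88 mm and grips with 3 to 60 N. Pads are 20 mm wide; open, the fingers measure 115 mm over their backs; the gripper's body (75 mm by 178 mm) begins 61 mm behind the grasp point.
Start: joints at [-1.156, 0.423, 1.63, -0, 1.089, -0.019], TCP at [262.716, -567.085, 222.675] pointing down, gripper open.
Joint ranges: [-3, 3], [-0.9, 2.11], [0.09, 2.58], [-1.31, 4.45], [0.11, 2.69], [-2.54, 2.54]. Speed limits (rad/s): [2.39, 2.39, 3.01, 3.14, 3.14, 3.14].

## Interface

Orientations are given as a rotation vector (axis times angle).
In Python, from workcell import ctrl gives the robot as it stands. The module is installed in compiled form; this text tells all that it offers.
- The arm moves only by the tool carry_out, never from a script. Its argument "commands" is a list of rows, each a list of 6 numbers: the shift along the tool's x, y, z in m, then the turn, a rotation vector about the tool's x, y, z in degrees. In form: [[tx, ty, tz, rx, ry, rz], ...]. A call has 1 to 8 rows; each row shifts and turns the pose as measured when the row begins, along the tool's axes as they then stand; what a row does not reach is not made up. A row lasts 1/8 s, in which the tool goes at most 62.5 mm and 10.7 degrees, less where a joint would pass 70% of its speed; a pose out of reach is approached as far as the arm can. A call with a gripper value outside its range is refused whole. "grip" is the closure, from 0 (fully open) to 1 (shut), set as the call begins (left out, the last holds). The fingers move at their own pace and stop on an object; the grip force is fixed at half the most. Time passes only in rows, so rows that do not move let the fingers close. It gives the time, the measured TCP pose, the force and the opening at its end, in the units of the state.
- ctrl.get_obs(): the state, without advancing time (a new reading comes with each control period).
- ctrl.get_image(name): name is "scene" or "top" or "wrist"; returns a dict with "pixels" (420x560x3 uint8, blue, green, red), "intrinsics" (3x3 intrinsics, pixels), "rvec" (rotation vector, rad) and "tvec" (3), from world to camera coordinates, as OpenCV has them. Camera axes: x right, y down, z forward; pixel columns grow to the right and rows downward; lengths in mm; the calibration is good to about 2 mm. A picture is of the moment at which its call begins. There is no depth.
- ctrl.close_job(): hands the job in, once; it reports no verdict.
The state is a dict: "t": time; "qpos": joint angles; "qvel": joint speeds; "joint_torque": joint torques, N m; "ee_pos": TCP position; "orientation": TCP orientation; "ft_force": force on the tool from outside, world axes, zero at the start; "moment": the same for the moment, N m; "width": finger opening in mm.
Only numpy, scipy, OpenCV 4.12 (cv2) and the standard library are available. Lean on these libraries where they do the work, as an engineer would, in place of code of your own. Each camera call takes 0.05 s, during which the arm holds its last target. There are 200 camera calls.

## Task

Sort the washed gear from the blue mat: stand the two small empty white moulds upright in the green crate, lay the two white press plates with black grips in the orange crate, grips up, and stand the steel weight in the yellow crate, handle up. Everything must rest on the crate's floor, nothing on top of anything else or on a rim. Leave the filled cheese basket and the starter jar where they stand.

Things in the scene. Friction and masses are not known exactly. Their poses are not given: they have to be found in the camera images.
- mould_a: small white ribbed cheese mould, an empty round open cup standing upright, 51 mm across at the foot, 55 mm across at the rim, 52 mm high; rigid, about 45 g; take it across the outside. Origin at the centre of its underside, z up. The two moulds are alike.
- mould_b: small white ribbed cheese mould, an empty round open cup standing upright, 51 mm across at the foot, 55 mm across at the rim, 52 mm high; rigid, about 45 g; take it across the outside. Origin at the centre of its underside, z up. The two moulds are alike.
- plate_a: press plate: a white disc 56 mm across and 8 mm thick with a black upright round grip 20 mm across rising from its middle, from 8 to 41 mm above the underside; about 50 g. Origin at the centre of its underside, z up. The two plates are alike.
- plate_b: press plate: a white disc 56 mm across and 8 mm thick with a black upright round grip 20 mm across rising from its middle, from 8 to 41 mm above the underside; about 50 g. Origin at the centre of its underside, z up. The two plates are alike.
- weight: steel press weight, a cylinder 54 mm across and 26 mm high, with a dark straight bar handle above it on two 8 mm pins: the bar is 50 mm long along the body's x, 12 mm wide along its y and spans 45 to 59 mm above the underside; about 450 g. Take the bar across its width. Origin at the centre of its underside, z up.
- crate_green: green open shallow plastic crate, fixed to the mat, 140 mm along its x by 190 mm along its y, walls 35 mm high and 4 mm thick, floor 4 mm thick; origin at the centre of its underside, z up, so its inner floor is 4 mm above the origin. It may be turned up to 0.2 rad. The moulds belong here.
- crate_orange: orange open shallow plastic crate, fixed to the mat, 140 mm along its x by 190 mm along its y, walls 35 mm high and 4 mm thick, floor 4 mm thick; origin at the centre of its underside, z up, so its inner floor is 4 mm above the origin. It may be turned up to 0.2 rad. The press plates belong here.
- crate_yellow: yellow open shallow plastic crate, fixed to the mat, 140 mm along its x by 190 mm along its y, walls 35 mm high and 4 mm thick, floor 4 mm thick; origin at the centre of its underside, z up, so its inner floor is 4 mm above the origin. It may be turned up to 0.2 rad. The weight belongs here.
- full_basket: white ribbed basket filled to the top with white curd, a cylinder 76 mm across and about 65 mm high, standing loose on the mat; not to be moved. Origin at the centre of its underside.
- starter_jar: closed jar with paper label and red cap, 54 mm across, 60 mm high, standing loose on the mat; not to be moved. Origin at the centre of its underside.
There are look-alikes about, which are no part of the job. Leave any purple look-alike of the mould_a alone.

How it is judged:
By the outcome, as a careful person would: the job done as asked, in the order asked, and still so for the second after the job is handed in, with the robot touching nothing.
It also fails if it takes over 138 s, if anything falls off the work surface, if the arm or the gripper's body presses on something with over 40 N, if the wrist force passes 120 N, or if a joint passes its speed limit or range.

## Working session

There is one attempt and no reset: what is moved stays moved. The work goes in short steps, Python scripts to look and compute and a tool call to move; the robot and the scene stay as the last step left them, time stands still between calls to the robot, and variables do not carry over. Pictures are saved under pics/ and viewed, about 12 in all and at most 16, crops included, and the job is handed in when it is done.

Besides the shell and the picture viewer there is one more tool, called after "Request:" as name(argument=value, ...) on one line, values as JSON. carry_out: Moves the arm, as the interface text tells. Its arguments: {"type":"object","properties":{"commands":{"type":"array"},"grip":{"type":"number"}},"required":["commands"]}

```bash
mkdir -p pics; cat > h.py <<'E'
import numpy as np, cv2
from workcell import ctrl
def cam(n,f=None):
    im=ctrl.get_image(n)
    if f: cv2.imwrite('pics/'+f,im['pixels'])
    return im
def ray(im,uv,z):
    K=np.array(im['intrinsics'],float);R=cv2.Rodrigues(np.array(im['rvec'],float))[0];t=np.array(im['tvec'],float).ravel()
    d=R.T@np.linalg.solve(K,[uv[0],uv[1],1.]);c=-R.T@t
    return c+d*(z-c[2])/d[2]
def proj(im,p):
    return cv2.projectPoints(np.array(p,float).reshape(-1,3),np.array(im['rvec'],float),np.array(im['tvec'],float),np.array(im['intrinsics'],float),None)[0].reshape(-1,2)
E
python3 - <<'E'
from h import *
import pickle
d={}
for n in('top','scene'):
    d[n]=cam(n,n+'0.png')
pickle.dump(d,open('d0.pkl','wb'))
for n in d: print(n,d[n]['intrinsics'],-cv2.Rodrigues(np.array(d[n]['rvec']))[0].T@np.array(d[n]['tvec']).ravel())
p=d['top']['pixels'];cv2.imwrite('pics/top0b.png',cv2.resize(p,(800,600),interpolation=cv2.INTER_CUBIC))
o=ctrl.get_obs();print(o);print(cv2.Rodrigues(np.array(o['orientation']))[0].round(3))
E
```

```text
top [[382.73299437   0.         281.60475992]
 [  0.         382.73299437 210.185762  ]
 [  0.           0.           1.        ]] [ 356.48195276   97.93462804 1030.81176669]
scene [[409.8992579    0.         273.83224037]
 [  0.         409.8992579  205.95316145]
 [  0.           0.           1.        ]] [ 934.13697224 -665.6962194   830.4574596 ]
{'t': 0.1, 'qpos': array([-1.15601391e+00,  4.23751477e-01,  1.63058069e+00,  1.27438470e-05,
        1.08857725e+00, -1.90040434e-02]), 'qvel': array([ 8.10940057e-05, -3.31844990e-03, -1.83130645e-03, -1.46266351e-03,
        2.68042859e-04,  2.22220745e-05]), 'joint_torque': array([ 8.76055510e-04, -5.45609879e+01, -2.74324697e+01,  6.46487321e-02,
        1.88500376e-02,  6.42945665e-06]), 'ee_pos': array([ 262.52485719, -566.66382776,  222.0004247 ]), 'orientation': array([ 1.98175244,  0.43805973, -1.98225538]), 'ft_force': array([-0.34257076, -0.80856589,  0.24611121]), 'moment': array([ 0.01759493,  0.03222926, -0.00325904]), 'width': 87.64311795748212}
[[-0.001  0.42  -0.907]
 [ 0.001 -0.907 -0.42 ]
 [-1.    -0.001 -0.   ]]
```

View pics/top0b.png

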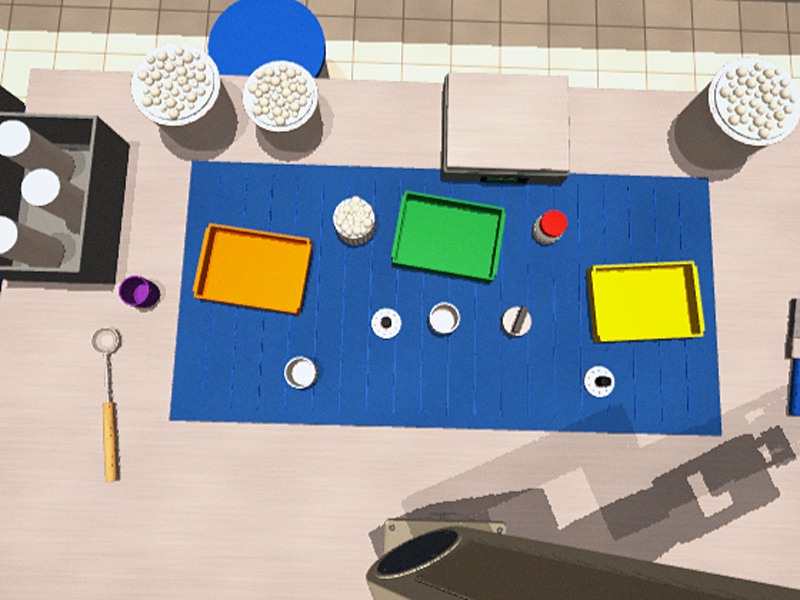

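View pics/scene0.png

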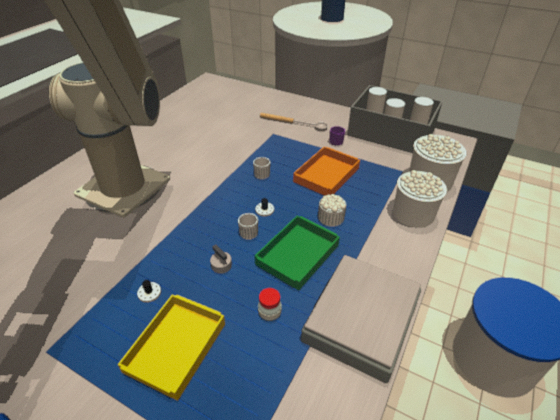

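The top view (800x600) shows these pixel positions:

| Item | Pixel |
|---|---|
| Orange crate | (253,268) |
| Green crate | (448,236) |
| Yellow crate | (646,301) |
| Moulds | (301,373), (444,319) |
| Plates | (386,323), (600,381) |
| Weight | (517,321) |
| Jar | (550,225) |
| Basket | (354,220) |
| Purple look-alike | (139,292) |

The scene view agrees.

```bash
cat > m.py <<'E'
from h import *
import pickle
d=pickle.load(open('d0.pkl','rb'));T=d['top'];p=T['pixels']
hsv=cv2.cvtColor(p,cv2.COLOR_BGR2HSV);H,S,V=cv2.split(hsv)
for n,lo,hi in(('green',45,75),('orange',8,19),('yellow',25,34)):
    m=((H>=lo)&(H<=hi)&(S>150)&(V>40)).astype('uint8');m[:,:125]=0
    cs=cv2.findContours(m,0,2)[0];c=max(cs,key=cv2.contourArea)
    (r)=cv2.boxPoints(cv2.minAreaRect(c))
    # outer rim corners at z=35
    w=np.array([ray(T,q,35)[:2] for q in r]);ce=w.mean(0);e=w-np.roll(w,1,0);l=np.hypot(*e.T);k=l.argmax()
    print(n,ce.round(),l.round(),'long-axis deg',np.degrees(np.arctan2(e[k,1],e[k,0])).round(1))
nb=((H<95)|(H>125)|(S<90)).astype('uint8')
for n,(u,v),z in(('m1',(301,373),52),('m2',(444,319),52),('pA',(386,323),8),('pB',(600,381),8),('w',(517,321),26)):
    u*=.7;v*=.7
    lab,L,st,ct=cv2.connectedComponentsWithStats(nb)
    i=L[int(v)-6:int(v)+7,int(u)-6:int(u)+7];i=np.bincount(i[i>0]).argmax()
    c=cv2.findContours((L==i).astype('uint8'),0,1)[0][0];(cx,cy),r=cv2.minEnclosingCircle(c)
    print(n,(cx,cy),r,st[i],ray(T,ct[i],z).round(1),ray(T,(cx,cy),z).round(1))
tiles=[cv2.resize(p[int(v*.7)-20:int(v*.7)+20,int(u*.7)-26:int(u*.7)+26],(416,320),interpolation=cv2.INTER_CUBIC)[:, :] for u,v in((301,373),(444,319),(386,323),(600,381),(517,321),(550,225))]
cv2.imwrite('pics/t.png',cv2.resize(np.vstack([np.hstack(tiles[:3]),np.hstack(tiles[3:])]),(800,410)))
E
python3 m.py
```

```text
green [623.   5.] [197. 145. 201. 145.] long-axis deg -98.5
orange [552. 367.] [202. 142. 207. 142.] long-axis deg -97.4
yellow [ 512. -366.] [141. 207. 142. 202.] long-axis deg -85.4
m1 (210.5, 260.5) 11.768702507019043 [199 250  24  22 412] [362.8 264.2  52. ] [362.6 263.6  52. ]
m2 (310.242431640625, 222.27272033691406) 11.34107780456543 [300 211  22  23 388] [466.7  12.1  52. ] [467.1  12.8  52. ]
pA (269.80303955078125, 225.89393615722656) 10.599763870239258 [260 216  21  21 350] [459. 117.   8.] [459.2 117.4   8. ]
pB (418.8673400878906, 266.73468017578125) 11.111161231994629 [409 256  21  22 366] [ 361.9 -281.9    8. ] [ 361.7 -282.     8. ]
w (361.0, 224.0) 11.401854515075684 [350 214  22  22 364] [ 467.9 -123.6   26. ] [ 469.4 -124.    26. ]
```

View pics/t.png

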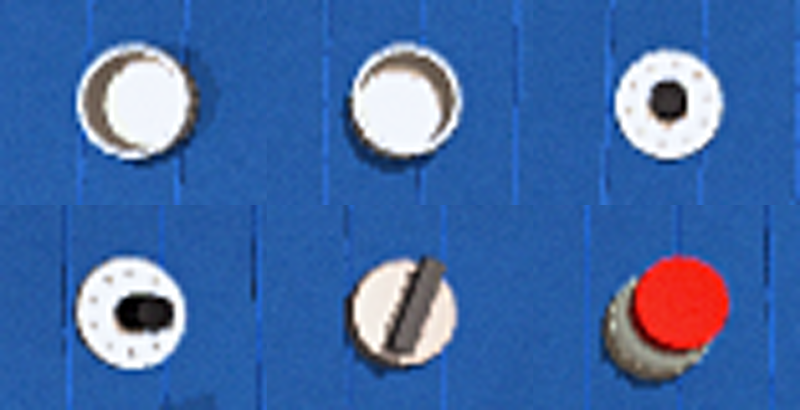

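Request:
carry_out(commands=[[0,0,-0.05,-8.15,0,0],[0,0,-0.05,-8.15,0,0],[0,0,-0.05,-8.15,0,0],[0,0,-0.05,-8.15,0,0],[0,0,-0.05,-8.15,0,0],[0,0,-0.05,-8.15,0,0],[0,0,-0.05,-8.15,0,0],[0,0,-0.05,-8.15,0,0]], grip=0)

```text
t: 1.1
ee_pos: [489.0, -253.6, 219.1]
orientation: [1.187, 1.229, -1.186]
ft_force: [0.6, -0.2, -0.9]
width: 88.1
```

```bash
cat > go.py <<'E'
import sys
from h import *
# usage: x y z yaw_deg -> total tool shift (mm) and turn about tool x (deg)
o=ctrl.get_obs();R=cv2.Rodrigues(np.array(o['orientation']))[0]
x,y,z,a=map(float,sys.argv[1:5]);a=np.radians(a);c,s=np.cos(a),np.sin(a)
G=np.array([[0,c,s],[0,s,-c],[-1,0,0]])
print('shift',(R.T@(np.array([x,y,z])-o['ee_pos'])).round(1),'turn',np.degrees(cv2.Rodrigues(R.T@G)[0].ravel()).round(1))
E
python3 go.py 362 263 120 0
```

```text
shift [ 101.3 -110.4 -520. ] turn [ 1.8 -0.2  0.2]
```

Request:
carry_out(commands=[[0,-0.012,-0.06,1.8,0,0],[0,-0.014,-0.06,0,0,0],[0,-0.014,-0.06,0,0,0],[0,-0.014,-0.06,0,0,0],[0.02,-0.014,-0.06,0,0,0],[0.02,-0.014,-0.06,0,0,0],[0.03,-0.014,-0.06,0,0,0],[0.03,-0.014,-0.06,0,0,0]])

```text
t: 2.1
ee_pos: [380.2, 217.0, 129.3]
orientation: [1.217, 1.21, -1.203]
ft_force: [0.5, 0.6, 0.2]
width: 88.2
```

```bash
python3 go.py 363 263.5 100 0; python3 - <<'E'
from h import *
im=cam('wrist','w1.png');o=ctrl.get_obs()
print(proj(im,[[363,263.5,52],[363,263.5,0],[390.5,263.5,52],[335.5,263.5,52]]).round(1),o['ee_pos'])
E
```

```text
shift [ 29.5 -17.4 -46.3] turn [-0.  -0.3 -0.3]
[[254.5 152.8]
 [258.7 143.2]
 [295.8 152.7]
 [213.2 152.8]] [377.73039064 221.06712042 126.79685352]
```

View pics/w1.png

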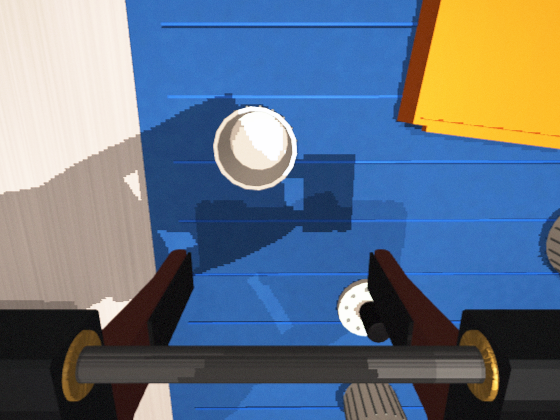

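The wrist view shows the mould rim centred at (255,148), against a predicted (254.5,153). So mould 1 is about 3 mm further out, at (363,266.5).

Request:
carry_out(commands=[[0.01,-0.008,-0.024,0,-0.2,-0.2],[0.01,-0.007,-0.023,0,0,0],[0,0,0,0,0,0],[0.04,0,0,0,0,0],[0.03,0,0,0,0,0],[0,0,0,0,0,0]])

```text
t: 2.9
ee_pos: [361.1, 270.2, 34.5]
orientation: [1.203, 1.216, -1.205]
ft_force: [-0.4, 0.2, -0.8]
width: 88.0
```

```bash
python3 go.py 363.5 266 22 0
```

```text
shift [12.5  2.4  4.2] turn [ 0.4 -0.1  0.2]
```

Request:
carry_out(commands=[[0.0125,0.0024,0.0042,0.4,0,0],[0,0,0,0,0,0]])

```text
t: 3.15
ee_pos: [364.9, 265.5, 23.0]
orientation: [1.211, 1.211, -1.21]
ft_force: [0.1, -0.1, 0.3]
width: 87.8
```

Request:
carry_out(commands=[[0,0,0,0,0,0],[0,0,0,0,0,0],[0,0,0,0,0,0],[0,0,0,0,0,0],[0,0,0,0,0,0],[0,0,0,0,0,0]], grip=1)

```text
t: 3.9
ee_pos: [366.0, 266.2, 24.8]
orientation: [1.214, 1.211, -1.207]
ft_force: [-0.5, 0.1, 0.8]
width: 54.2
```

```bash
python3 go.py 617 -36 100 -8.5
```

```text
shift [-76.1 251.4 301.6] turn [ 8.4 -0.3 -0.1]
```

Request:
carry_out(commands=[[-0.05,0,0,0,0,0],[-0.03,0.03,0.02,0,0,0],[-0.01,0.045,0.038,2,0,0],[0,0.045,0.038,2,0,0],[0,0.045,0.038,2,0,0],[0,0.045,0.038,2,0,0],[0,0.03,0.025,0,0,0],[0,0,0,0,0,0]])

```text
t: 4.9
ee_pos: [600.5, 48.4, 116.0]
orientation: [1.315, 1.139, -1.311]
ft_force: [-0.8, 0.1, 0.2]
width: 54.1
```

```bash
python3 go.py 629 46.5 80 -8.5; python3 - <<'E'
from h import *
im=cam('top');p=im['pixels'][130:220,250:370];print(im['pixels'].shape)
cv2.imwrite('pics/g1.png',cv2.resize(p,(720,540),interpolation=cv2.INTER_CUBIC))
E
```

```text
shift [36.  28.5 -2. ] turn [ 0.4 -0.1 -0.1]
(420, 560, 3)
```

View pics/g1.png

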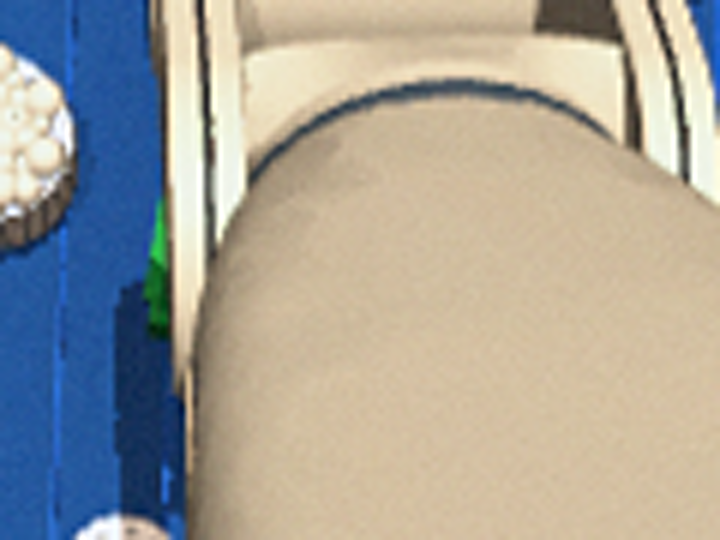

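The arm hides the crate from the top camera, so this picture gives nothing. I'll refine the crate poses by fitting silhouettes in the two first images instead.

```bash
cat > fit.py <<'E'
from h import *
import pickle
from scipy.optimize import minimize
d=pickle.load(open('d0.pkl','rb'))
for n,lo,hi,x0 in(('green',40,80,(623,5,-8.5)),('orange',5,19,(552,367,-7.4)),('yellow',23,36,(512,-366,4.6))):
    M={}
    for k in d:
        H,S,V=cv2.split(cv2.cvtColor(d[k]['pixels'],cv2.COLOR_BGR2HSV))
        m=((H>=lo)&(H<=hi)&(S>130)&(V>20)).astype('uint8')
        c=max(cv2.findContours(m,0,2)[0],key=cv2.contourArea)
        h=cv2.convexHull(c);g=np.zeros_like(m);cv2.fillPoly(g,[h],1);M[k]=g
    def cost(x,ks=('top','scene')):
        a=np.radians(x[2]);R=np.array([[np.cos(a),-np.sin(a)],[np.sin(a),np.cos(a)]]);e=0
        P=[[*(R@[sx*70,sy*95]+x[:2]),z] for sx in(-1,1) for sy in(-1,1) for z in(0,35)]
        for k in ks:
            q=cv2.convexHull(proj(d[k],P).astype('float32'))
            g=np.zeros_like(M[k]);cv2.fillPoly(g,[np.round(q*16).astype(int)],1,shift=4);e+=(g!=M[k]).sum()
        return float(e)
    for ks in(('top',),('top','scene')):
        r=minimize(cost,x0,args=(ks,),method='Nelder-Mead',options=dict(initial_simplex=[x0,(x0[0]+8,x0[1],x0[2]),(x0[0],x0[1]+8,x0[2]),(x0[0],x0[1],x0[2]+3)]))
        print(n,ks,r.x.round(1),r.fun)
E
python3 fit.py
```

```text
green ('top',) [626.9   3.3  -7.7] 160.0
green ('top', 'scene') [627.5   8.5  -8.2] 297.0
orange ('top',) [552.1 368.2  -7.5] 79.0
orange ('top', 'scene') [553.2 369.7  -7.8] 219.0
yellow ('top',) [ 513.3 -372.6    4.5] 96.0
yellow ('top', 'scene') [ 513.1 -362.9    4.3] 569.0
```

Request:
carry_out(commands=[[0,0.032,0,0.4,0,0],[0,0,0,0,0,0],[0.04,0,0,0,0,0],[0.03,0,0,0,0,0],[0,0,0,0,0,0]])

```text
t: 5.58
ee_pos: [624.1, 50.3, 43.7]
orientation: [1.312, 1.145, -1.318]
ft_force: [0.4, -0.4, -0.7]
width: 54.1
```

```bash
python3 go.py 633 48 30 -8
```

```text
shift [13.6  9.2  1. ] turn [-0.2 -0.1  0.4]
```

Request:
carry_out(commands=[[0.011,0.009,0.001,0,0,0.2],[0,0,0,0,0,0],[0.003,0,0,0,0,0],[0,0,0,0,0,0]])

```text
t: 6.08
ee_pos: [634.1, 49.1, 32.0]
orientation: [1.315, 1.141, -1.312]
ft_force: [-0.7, 0.4, -1.1]
width: 54.1
```

```bash
python3 go.py 633 48 29 -8; python3 - <<'E'
from h import *
im=cam('wrist','w2.png');print(ctrl.get_obs()['ft_force'])
E
```

```text
shift [ 3.  -0.9  1.3] turn [-0.1 -0.1  0. ]
[ 0.21764918  0.990672   -0.60145345]
```

View pics/w2.png

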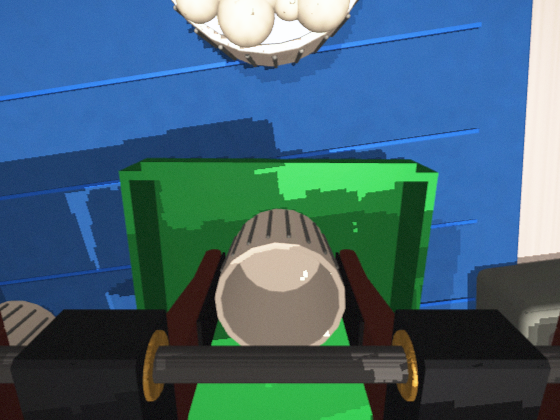

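The wrist view shows the mould at (280,290), centred between the crate walls (x 125 to 437) and square to them. I'll lower it until it touches.

Request:
carry_out(commands=[[0.003,0,0.001,0,0,0],[0.001,0,0,0,0,0],[0.002,0,0,0,0,0]])

```text
t: 6.5
ee_pos: [634.3, 47.9, 28.5]
orientation: [1.315, 1.14, -1.311]
ft_force: [-10.1, -0.4, 30.7]
width: 54.3
```

Request:
carry_out(commands=[[-0.0015,0,0,0,0,0],[0,0,0,0,0,0],[0,0,0,0,0,0]], grip=0.2)

```text
t: 6.88
ee_pos: [634.7, 47.8, 30.6]
orientation: [1.316, 1.139, -1.311]
ft_force: [-0.1, -1.2, 0.0]
width: 70.2
```

Request:
carry_out(commands=[[-0.03,0,0,0,0,0],[-0.05,0,0,0,0,0],[-0.03,-0.03,0,0,0,0],[0,-0.05,0.01,0,0,0],[0,-0.05,0.01,0,0,0],[0,0,0,0,0,0]])

```text
t: 7.62
ee_pos: [499.2, 46.1, 141.8]
orientation: [1.315, 1.14, -1.312]
ft_force: [1.4, -0.1, 0.2]
width: 70.0
```

```bash
python3 go.py 467 13 90 0
```

```text
shift [ 51.7 -27.1  37.5] turn [-8.1 -0.1  0. ]
```

Request:
carry_out(commands=[[0.012,-0.027,0,-8.1,0,0],[0,0,0,0,0,0]], grip=0)

```text
t: 7.88
ee_pos: [474.1, 50.1, 130.1]
orientation: [1.211, 1.21, -1.204]
ft_force: [-0.1, -0.4, 0.2]
width: 85.9
```

```bash
python3 go.py 467 13 90 0; python3 - <<'E'
from h import *
im=cam('wrist','w3.png')
print(proj(im,[[467,13,52],[494.5,13,52],[439.5,13,52],[459,117.5,8],[459,117.5,41]]).round(1))
E
```

```text
shift [40.  -7.2 37.2] turn [ 0.1 -0.2 -0.2]
[[270.9 265.9]
 [308.2 265.9]
 [233.5 265.8]
 [261.  116.3]
 [258.6 118.9]]
```

View pics/w3.png

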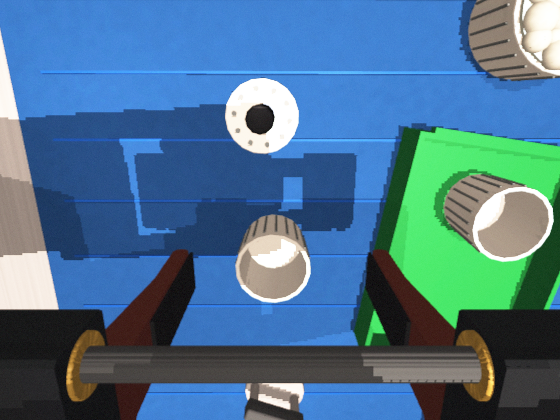

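The wrist view shows mould 1 upright in the green crate. Mould 2's rim is at (273,265) and plate A at (262,116), and both match my predictions within 2 px.

Request:
carry_out(commands=[[0,-0.006,0.037,0,-0.2,0],[0,0,0,0,0,0],[0.05,0,0,0,0,0],[0.035,0,0,0,0,0],[0,0,0,0,0,0]])

```text
t: 8.55
ee_pos: [484.6, 13.1, 46.9]
orientation: [1.227, 1.188, -1.2]
ft_force: [-0.8, -0.4, 0.3]
width: 87.8
```

```bash
python3 go.py 468.5 13.5 22 0
```

```text
shift [ 24.5 -16.7  -0.2] turn [-0.5  0.  -1.3]
```

Request:
carry_out(commands=[[0,-0.0165,0,-0.5,0,-1.3],[0,0,0,0,0,0],[0,0,0,0,0,0]])

```text
t: 8.93
ee_pos: [470.0, 13.9, 49.3]
orientation: [1.211, 1.207, -1.208]
ft_force: [0.2, 0.9, 0.5]
width: 87.7
```

```bash
python3 go.py 468.5 13.5 22 0; python3 - <<'E'
from h import *
im=cam('wrist','w4.png');o=ctrl.get_obs();print(o['ee_pos'],o['ft_force'])
E
```

```text
shift [27.3 -1.5  0.4] turn [-0.1 -0.  -0.1]
[469.85627958  13.87565712  49.2932046 ] [ 1.03850871 -0.10255304 -0.50846318]
```

View pics/w4.png

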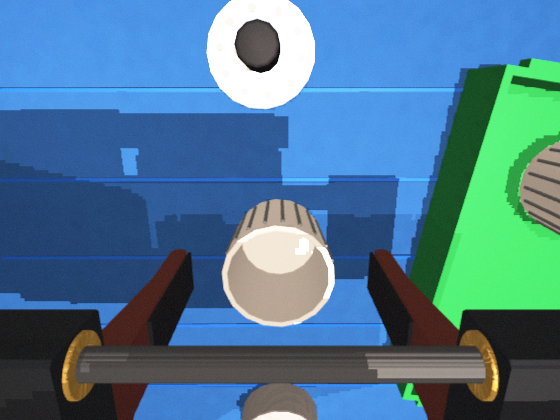

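The mould at (278,265) sits undisturbed and centred between the fingers. I'll go down and grip.

Request:
carry_out(commands=[[0.015,-0.001,0,0,0,0],[0.012,0,0,0,0,0],[0,0,0,0,0,0]])

```text
t: 9.35
ee_pos: [469.4, 13.9, 21.0]
orientation: [1.212, 1.206, -1.207]
ft_force: [-0.5, -0.4, -0.2]
width: 87.8
```

Request:
carry_out(commands=[[0,0,0,0,0,0],[0,0,0,0,0,0],[0,0,0,0,0,0],[0,0,0,0,0,0],[0,0,0,0,0,0]], grip=1)

```text
t: 9.98
ee_pos: [469.5, 13.8, 21.0]
orientation: [1.212, 1.206, -1.207]
ft_force: [1.1, -1.2, -0.5]
width: 54.1
```

Request:
carry_out(commands=[[-0.04,0,0,0,0,0],[-0.04,0,0,0,0,0],[-0.01,0,0,0,0,0],[0,0,0,0,0,0]])

```text
t: 10.48
ee_pos: [468.4, 13.8, 112.3]
orientation: [1.211, 1.207, -1.209]
ft_force: [0.6, 0.2, 0.3]
width: 54.6
```

```bash
python3 go.py 621 -38 100 -8
```

```text
shift [ 12.5 152.7  51.6] turn [ 7.9 -0.  -0.1]
```

Request:
carry_out(commands=[[0,0.03,0.01,2,0,0],[0,0.04,0.014,2,0,0],[0,0.04,0.014,2,0,0],[0,0.035,0.012,2,0,0],[0,0.008,0.002,0,0,0],[0,0,0,0,0,0]])

```text
t: 11.22
ee_pos: [615.3, -48.4, 101.5]
orientation: [1.308, 1.148, -1.324]
ft_force: [-1.1, 0.4, -0.2]
width: 54.0
```

```bash
python3 go.py 621 -38 26 -8
```

```text
shift [ 75.4   5.2 -11.1] turn [-0.2  0.   0.8]
```

Request:
carry_out(commands=[[0,0.005,-0.011,0,0,0.8],[0,0,0,0,0,0],[0.025,0,0,0,0,0],[0.025,0,0,0,0,0],[0.01,0,0,0,0,0],[0,0,0,0,0,0]])

```text
t: 11.98
ee_pos: [618.4, -34.2, 40.6]
orientation: [1.311, 1.14, -1.312]
ft_force: [-0.4, 0.3, 0.3]
width: 54.7
```

```bash
python3 go.py 621 -38 26 -8
```

```text
shift [14.6  3.1  3.4] turn [0. 0. 0.]
```

Request:
carry_out(commands=[[0.007,0.003,0.003,0,0,0],[0.006,0,0,0,0,0],[0,0,0,0,0,0],[0,0,0,0,0,0]])

```text
t: 12.48
ee_pos: [622.6, -38.0, 28.9]
orientation: [1.312, 1.138, -1.309]
ft_force: [-0.2, -0.2, -0.8]
width: 54.2
```

Request:
carry_out(commands=[[0.003,0,0,0,0,0],[0.001,0,0,0,0,0],[0,0,0,0,0,0]])

```text
t: 12.85
ee_pos: [622.8, -38.0, 25.0]
orientation: [1.312, 1.137, -1.309]
ft_force: [0.3, 0.1, 0.0]
width: 54.5
```

Request:
carry_out(commands=[[0.0005,0,0,0,0,0],[0,0,0,0,0,0],[0,0,0,0,0,0]], grip=0.2)

```text
t: 13.22
ee_pos: [623.0, -38.0, 24.7]
orientation: [1.312, 1.137, -1.308]
ft_force: [-0.6, 0.0, -0.4]
width: 70.0
```

Request:
carry_out(commands=[[-0.02,0,0,0,0,0],[-0.05,0,0,0,0,0],[-0.04,-0.01,-0.01,0,0,0],[0,-0.04,-0.03,-2,0,0],[0,-0.04,-0.03,-2,0,0],[0,-0.04,-0.03,-2,0,0],[0,-0.02,-0.02,-2,0,0],[0,0,0,0,0,0]])

```text
t: 14.22
ee_pos: [484.5, 99.2, 147.7]
orientation: [1.215, 1.199, -1.194]
ft_force: [0.1, 0.3, 0.0]
width: 70.0
```

```bash
python3 go.py 459 118 70 0
```

```text
shift [ 77.3 -26.8 -18.8] turn [ 0.2 -0.  -1. ]
```

Request:
carry_out(commands=[[0.02,-0.027,-0.019,0,0,-1],[0,0,0,0,0,0],[0.03,0,0,0,0,0],[0.03,0,0,0,0,0],[0,0,0,0,0,0],[0,0,0,0,0,0]], grip=0.2)

```text
t: 14.98
ee_pos: [469.7, 116.8, 72.5]
orientation: [1.22, 1.199, -1.197]
ft_force: [0.4, 1.0, -0.8]
width: 70.3
```

```bash
python3 go.py 459 118 13 0;  python3 - <<'E'
from h import *
im=cam('wrist','w5.png');o=ctrl.get_obs();print(o['ee_pos'],o['ft_force'])
E
```

```text
shift [ 59.4 -11.7  -1. ] turn [-0.1 -0.2 -0.9]
[469.66769704 116.81868069  72.60427578] [0.41256032 0.64114061 0.21233162]
```

View pics/w5.png

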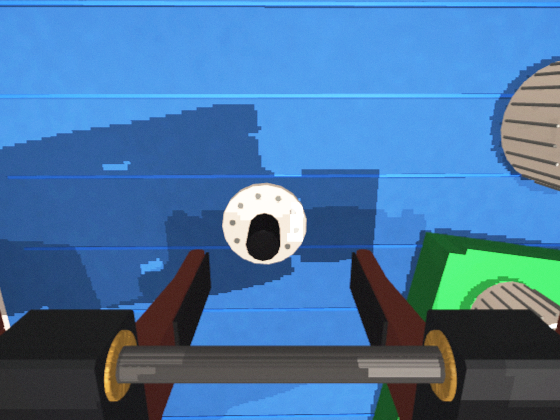

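Plate A at (264,225) is left of the centre line, which fits the computed shift of about -11.

Request:
carry_out(commands=[[0,-0.0115,-0.001,0,0,-0.9],[0,0,0,0,0,0],[0.025,0,0,0,0,0],[0.02,0,0,0,0,0],[0.01,0,0,0,0,0],[0,0,0,0,0,0]])

```text
t: 15.78
ee_pos: [460.4, 118.9, 20.1]
orientation: [1.216, 1.208, -1.202]
ft_force: [0.7, -0.6, 1.0]
width: 70.4
```

```bash
python3 go.py 459 118 13 0
```

```text
shift [ 7.1 -1.4  0.9] turn [-0.  -0.3 -0.4]
```

Request:
carry_out(commands=[[0.0065,-0.0014,0.001,0,-0.3,-0.4],[0,0,0,0,0,0]])

```text
t: 16.02
ee_pos: [459.6, 118.0, 14.1]
orientation: [1.21, 1.208, -1.209]
ft_force: [0.7, -0.0, -0.2]
width: 70.7
```

Request:
carry_out(commands=[[0,0,0,0,0,0],[0,0,0,0,0,0],[0,0,0,0,0,0],[0,0,0,0,0,0],[0,0,0,0,0,0],[0,0,0,0,0,0]], grip=1)

```text
t: 16.77
ee_pos: [460.2, 118.1, 15.0]
orientation: [1.211, 1.207, -1.208]
ft_force: [0.3, 0.2, -0.3]
width: 19.6
```

Request:
carry_out(commands=[[-0.04,0,0,0,0,0],[-0.04,0,0,0,0,0],[0,0,0,0,0,0]])

```text
t: 17.15
ee_pos: [459.4, 118.0, 96.0]
orientation: [1.209, 1.209, -1.21]
ft_force: [0.8, 0.6, -0.5]
width: 19.1
```

```bash
python3 go.py 558 410 90 -8
```

```text
shift [   5.9   98.6 -292. ] turn [8. 0. 0.]
```

Request:
carry_out(commands=[[0,0.013,-0.04,1.6,0,0],[0,0.02,-0.055,1.6,0,0],[0,0.02,-0.055,1.6,0,0],[0,0.02,-0.055,1.6,0,0],[0,0.02,-0.055,1.6,0,0],[0,0.008,-0.025,0,0,0],[0,0,0,0,0,0],[0,0,0,0,0,0]])

```text
t: 18.15
ee_pos: [577.3, 399.7, 83.0]
orientation: [1.305, 1.138, -1.329]
ft_force: [0.4, -0.3, -1.1]
width: 19.2
```

```bash
python3 go.py 558 411 20 -8
```

```text
shift [ 63.1 -20.1  -8.9] turn [-0.4  0.5  0.6]
```

Request:
carry_out(commands=[[0,-0.02,-0.009,-0.4,0.5,0.6],[0,0,0,0,0,0],[0.02,0,0,0,0,0],[0.02,0,0,0,0,0],[0,0,0,0,0,0],[0,0,0,0,0,0]])

```text
t: 18.9
ee_pos: [555.5, 408.4, 39.0]
orientation: [1.31, 1.139, -1.315]
ft_force: [-0.4, -0.3, 0.5]
width: 19.4
```

```bash
python3 go.py 558 411 19 -8; python3 - <<'E'
from h import *
im=cam('wrist','w6.png');o=ctrl.get_obs();print(o['ee_pos'],o['ft_force'])
E
```

```text
shift [20.   2.2 -2.9] turn [-0.1  0.1  0.1]
[555.28966462 408.3201369   38.89924611] [ 0.02450201  0.93882425 -0.26306385]
```

View pics/w6.png

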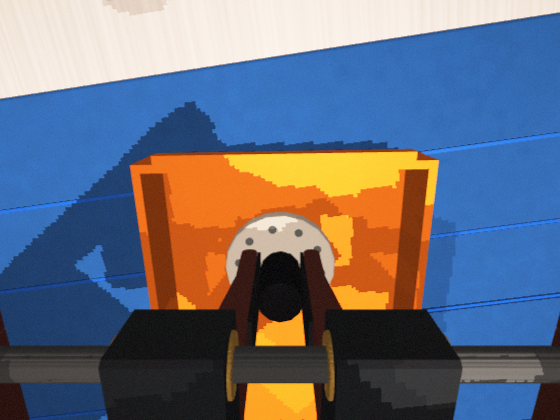

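The plate at (281,250) is level and centred between the crate walls, so I'll lower it.

Request:
carry_out(commands=[[0.01,0.002,-0.002,0,0,0],[0.008,0,0,0,0,0],[0,0,0,0,0,0],[0,0,0,0,0,0]])

```text
t: 19.45
ee_pos: [558.4, 410.4, 20.3]
orientation: [1.311, 1.139, -1.315]
ft_force: [0.3, 0.6, -0.2]
width: 19.9
```

Request:
carry_out(commands=[[0.0015,0,0,0,0,0],[0,0,0,0,0,0]])

```text
t: 19.7
ee_pos: [558.7, 410.7, 19.3]
orientation: [1.311, 1.139, -1.314]
ft_force: [0.6, 0.2, 0.0]
width: 19.5
```

Request:
carry_out(commands=[[0,0,0,0,0,0],[0,0,0,0,0,0],[0,0,0,0,0,0]], grip=0.5)

```text
t: 20.08
ee_pos: [558.9, 410.8, 19.7]
orientation: [1.312, 1.139, -1.313]
ft_force: [-0.7, -0.1, 0.7]
width: 42.8
```

Request:
carry_out(commands=[[-0.02,0,0,0,0,0],[-0.05,0,0,0,0,0],[-0.05,-0.02,0.02,0,0,0],[0,-0.02,0.055,-2,0,0],[0,-0.02,0.055,-2,0,0],[0,-0.02,0.055,-2,0,0],[0,-0.02,0.055,-2,0,0],[0,-0.02,0.055,0,0,0]])

```text
t: 21.08
ee_pos: [418.7, 124.6, 152.6]
orientation: [1.215, 1.207, -1.189]
ft_force: [0.8, -0.7, -0.3]
width: 44.1
```

```bash
python3 go.py 361 -282 120 0
```

```text
shift [ 29.  -61.6 406.3] turn [ 0.5 -0.4 -0.9]
```

Request:
carry_out(commands=[[0,0.02,0.05,0,0,-0.9],[0,0,0.055,0,0,0],[0,0,0.055,0,0,0],[0,0,0.055,0,0,0],[0,-0.02,0.055,0,0,0],[0,-0.02,0.055,0,0,0],[0,-0.02,0.04,0,0,0],[0,0,0,0,0,0]], grip=0.2)

```text
t: 22.08
ee_pos: [383.3, -257.5, 162.2]
orientation: [1.213, 1.198, -1.191]
ft_force: [0.5, 0.8, -0.2]
width: 70.3
```

```bash
python3 go.py 361 -282 80 0; python3 - <<'E'
from h import *
im=cam('wrist','w7.png');print(proj(im,[[361,-282,8],[361,-282,41]]).round(1))
E
```

```text
shift [ 81.8 -24.   24.3] turn [ 0.3  0.  -1.1]
[[253.4 216. ]
 [251.3 228.7]]
```

View pics/w7.png

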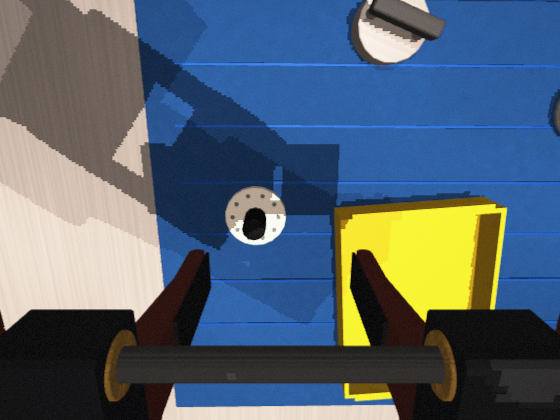

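Plate B is at (255,215) and predicted at (253,216), so it lies at about (362.5,-281.5).

Request:
carry_out(commands=[[0.03,-0.022,0.024,0.3,0,-1.1],[0,0,0,0,0,0],[0.04,0,0,0,0,0],[0.03,0,0,0,0,0],[0,0,0,0,0,0],[0,0,0,0,0,0]])

```text
t: 22.88
ee_pos: [370.2, -278.3, 66.4]
orientation: [1.204, 1.202, -1.2]
ft_force: [-0.7, 0.4, 1.3]
width: 70.5
```

```bash
python3 go.py 362.5 -281.5 14 0
```

```text
shift [52.4 -8.2  2.8] turn [ 0.4  0.3 -0.5]
```

Request:
carry_out(commands=[[0,-0.008,0.003,0.3,0.3,-0.5],[0,0,0,0,0,0],[0.025,0,0,0,0,0],[0.02,0,0,0,0,0],[0,0,0,0,0,0],[0,0,0,0,0,0]])

```text
t: 23.62
ee_pos: [365.0, -284.1, 25.8]
orientation: [1.208, 1.2, -1.206]
ft_force: [0.9, -0.1, -0.4]
width: 70.1
```

```bash
python3 go.py 362.5 -281.5 14 0
```

```text
shift [11.8 -2.5 -2.7] turn [ 0.   0.3 -0.4]
```

Request:
carry_out(commands=[[0.006,-0.0025,-0.0027,0,0.3,-0.4],[0.005,0,0,0,0,0],[0,0,0,0,0,0],[0,0,0,0,0,0]])

```text
t: 24.12
ee_pos: [363.1, -281.9, 15.6]
orientation: [1.208, 1.207, -1.208]
ft_force: [-0.1, -0.2, -0.6]
width: 69.8
```

Request:
carry_out(commands=[[0,0,0,0,0,0],[0,0,0,0,0,0],[0,0,0,0,0,0],[0,0,0,0,0,0],[0,0,0,0,0,0],[0,0,0,0,0,0]], grip=1)

```text
t: 24.88
ee_pos: [363.2, -282.0, 15.8]
orientation: [1.208, 1.206, -1.208]
ft_force: [0.3, 0.5, 0.6]
width: 19.2
```

Request:
carry_out(commands=[[-0.05,0,0,0,0,0],[-0.05,0,0,0,0,0],[-0.02,0.04,0,0,0,0],[0,0.04,-0.03,0,0,0],[0,0.01,-0.05,0,0,0],[0,0,0,0,0,0]])

```text
t: 25.62
ee_pos: [455.5, -199.5, 138.9]
orientation: [1.211, 1.207, -1.209]
ft_force: [-0.0, -0.2, -0.6]
width: 19.6
```

```bash
python3 go.py 546 324 100 -8
```

```text
shift [  39.    89.5 -523.6] turn [ 7.9  0.  -0.1]
```

Request:
carry_out(commands=[[0,0.008,-0.05,1,0,0],[0,0.01,-0.06,1,0,0],[0,0.01,-0.06,1,0,0],[0,0.01,-0.06,1,0,0],[0,0.01,-0.06,1,0,0],[0,0.01,-0.06,1,0,0],[0,0.01,-0.06,1,0,0],[0,0.01,-0.05,1,0,0]])

```text
t: 26.62
ee_pos: [569.2, 258.7, 138.5]
orientation: [1.323, 1.126, -1.32]
ft_force: [-0.3, -1.4, 0.2]
width: 19.2
```

```bash
python3 go.py 546 325 100 -8
```

```text
shift [ 38.1 -33.4 -62. ] turn [-0.9  0.1 -0.3]
```

Request:
carry_out(commands=[[0.01,-0.015,-0.03,-0.9,0,0],[0.01,-0.015,-0.03,0,0,0],[0,0,0,0,0,0],[0.02,0,0,0,0,0],[0.02,0,0,0,0,0],[0,0,0,0,0,0],[0,0,0,0,0,0]])

```text
t: 27.5
ee_pos: [551.5, 321.4, 73.0]
orientation: [1.311, 1.132, -1.31]
ft_force: [0.3, 0.8, -0.4]
width: 19.1
```

```bash
python3 go.py 546 325 21 -8
```

```text
shift [52.  -6.3 -3. ] turn [-0.1  0.2 -0.3]
```

Request:
carry_out(commands=[[0,-0.006,-0.003,0,0.2,-0.3],[0,0,0,0,0,0],[0.02,0,0,0,0,0],[0.02,0,0,0,0,0],[0,0,0,0,0,0],[0,0,0,0,0,0]])

```text
t: 28.25
ee_pos: [545.9, 325.4, 30.5]
orientation: [1.312, 1.139, -1.312]
ft_force: [0.3, -0.4, -0.5]
width: 19.0
```

```bash
python3 go.py 546 325 20.5 -8; python3 - <<'E'
from h import *
im=cam('wrist','w8.png')
E
```

```text
shift [10.   0.1  0.4] turn [-0.1 -0.  -0. ]
```

View pics/w8.png

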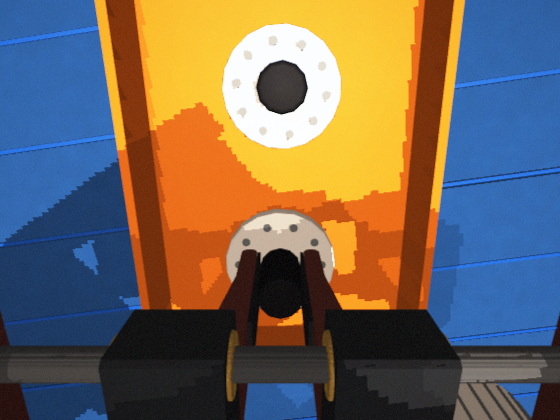

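Plate A lies flat at (282,87). The held plate at (281,250) is well clear of it and level.

Request:
carry_out(commands=[[0.008,0,0,0,0,0],[0,0,0,0,0,0],[0.002,0,0,0,0,0],[0,0,0,0,0,0]])

```text
t: 28.8
ee_pos: [546.5, 325.7, 20.8]
orientation: [1.314, 1.139, -1.31]
ft_force: [-0.5, -0.4, -0.2]
width: 18.9
```

Request:
carry_out(commands=[[0,0,0,0,0,0],[0,0,0,0,0,0],[0,0,0,0,0,0]], grip=0.5)

```text
t: 29.18
ee_pos: [546.8, 325.9, 21.4]
orientation: [1.314, 1.139, -1.309]
ft_force: [-0.0, 0.3, -0.8]
width: 42.9
```

Request:
carry_out(commands=[[-0.02,0,0,0,0,0],[-0.05,0,0,0,0,0],[-0.05,0,0.01,0,0,0],[0,-0.01,0.055,-2,0,0],[0,-0.01,0.055,-2,0,0],[0,-0.01,0.055,-2,0,0],[0,-0.01,0.055,-2,0,0],[0,0,0.055,0,0,0]])

```text
t: 30.18
ee_pos: [488.8, 42.4, 155.0]
orientation: [1.213, 1.205, -1.186]
ft_force: [1.1, 0.0, 0.6]
width: 43.9
```

```bash
python3 go.py 468 -124 130 69
```

```text
shift [ 23.7 -23.  166.3] turn [-68.4   0.3  -1. ]
```

```bash
python3 - <<'E'
from h import *
import pickle
T=pickle.load(open('d0.pkl','rb'))['top']
f=lambda u,v:ray(T,(361-26+(u-266.7)/5.128-.5,224-20+(v-205)/5.125-.5),59)
a,b=f(432,263),f(397,352);print(a,b,(a+b)/2,np.linalg.norm(a-b),np.degrees(np.arctan2(*(a-b)[1::-1])))
E
```

```text
[ 489.83390193 -131.51515054   59.        ] [ 444.608619   -113.86525227   59.        ] [ 467.22126046 -122.6902014    59.        ] 48.54734931004309 -21.31901983085355
```

Request:
carry_out(commands=[[0,0,0.02,-8.5,0,-1],[0,0,0.02,-8.5,0,0],[0,0,0.02,-8.5,0,0],[0,0,0.02,-8.5,0,0],[0,0,0.02,-8.5,0,0],[0,0,0,-8.5,0,0],[0,0,0,-8.5,0,0],[0,0,0,-8.5,0,0]], grip=0.2)

```text
t: 31.18
ee_pos: [522.0, -58.6, 166.9]
orientation: [0.271, 1.541, -0.264]
ft_force: [0.9, -0.3, -0.3]
width: 70.5
```

```bash
python3 go.py 468 -124 130 69
```

```text
shift [ 36.  -80.  -29.4] turn [ 1.4  0.7 -0.4]
```

Request:
carry_out(commands=[[0.01,-0.04,0,1.2,0.7,-0.4],[0.01,-0.04,0,0,0,0],[0,0,0,0,0,0],[0,0,0,0,0,0]])

```text
t: 31.68
ee_pos: [496.5, -135.2, 151.7]
orientation: [0.283, 1.545, -0.283]
ft_force: [0.2, 0.4, 0.5]
width: 70.3
```

```bash
python3 go.py 467.5 -123 80 69; python3 - <<'E'
from h import *
im=cam('wrist','w9.png');print(proj(im,[[467.5,-123,26],[467.5,-123,59],[490,-131.5,59],[445,-114,59]]).round(1))
E
```

```text
shift [ 71.5   1.2 -32. ] turn [ 0.3  0.4 -0.1]
[[282.3 161.9]
 [282.6 170.3]
 [282.5 202.4]
 [283.4 136.1]]
```

View pics/w9.png

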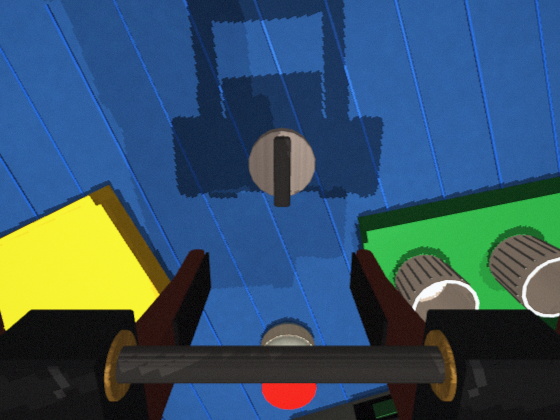

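The bar runs from (282,137) to (282,206), which matches the prediction and is square to the jaws. Both moulds stand upright in the green crate.

Request:
carry_out(commands=[[0.02,0.001,-0.032,0.3,0.4,0],[0,0,0,0,0,0],[0.03,0,0,0,0,0],[0.02,0,0,0,0,0],[0,0,0,0,0,0],[0,0,0,0,0,0]])

```text
t: 32.48
ee_pos: [474.7, -120.4, 85.1]
orientation: [0.282, 1.54, -0.281]
ft_force: [0.5, -0.5, 0.2]
width: 70.9
```

```bash
python3 go.py 467.5 -123 34 69
```

```text
shift [51.  -5.1 -6.5] turn [ 0.4  0.7 -0.1]
```

Request:
carry_out(commands=[[0,-0.005,-0.0065,0.4,0.7,0],[0,0,0,0,0,0],[0.025,0,0,0,0,0],[0.015,0,0,0,0,0],[0,0,0,0,0,0],[0,0,0,0,0,0]])

```text
t: 33.22
ee_pos: [469.2, -123.7, 47.4]
orientation: [0.289, 1.545, -0.286]
ft_force: [0.4, 0.6, 0.3]
width: 70.3
```

```bash
python3 go.py 467.5 -123 33 69
```

```text
shift [14.4  0.  -1.9] turn [-0.   0.3 -0.2]
```

Request:
carry_out(commands=[[0.008,0,-0.002,0,0.3,-0.2],[0.005,0,0,0,0,0],[0,0,0,0,0,0],[0,0,0,0,0,0]])

```text
t: 33.72
ee_pos: [467.9, -123.1, 34.4]
orientation: [0.287, 1.55, -0.289]
ft_force: [-0.6, -0.2, -0.7]
width: 70.3
```

Request:
carry_out(commands=[[0,0,0,0,0,0],[0,0,0,0,0,0],[0,0,0,0,0,0],[0,0,0,0,0,0],[0,0,0,0,0,0],[0,0,0,0,0,0],[0,0,0,0,0,0]], grip=1)

```text
t: 34.6
ee_pos: [468.2, -123.2, 34.8]
orientation: [0.287, 1.549, -0.289]
ft_force: [-0.4, -0.7, 0.5]
width: 12.0
```

Request:
carry_out(commands=[[-0.03,0,0,0,0,0],[-0.04,0,0,0,0,0],[-0.02,0,0,0,0,0],[0,0,0,0,0,0],[0,0,0,0,0,0]])

```text
t: 35.22
ee_pos: [465.0, -122.2, 124.2]
orientation: [0.288, 1.556, -0.288]
ft_force: [-0.2, 0.1, -4.2]
width: 11.8
```

```bash
python3 go.py 513 -367 110 69
```

```text
shift [  13.8 -211.2  132.8] turn [-0.  -0.3  0.1]
```

Request:
carry_out(commands=[[0,-0.03,0.019,0,0,0],[0,-0.045,0.028,0,0,0],[0,-0.045,0.028,0,0,0],[0,-0.045,0.028,0,0,0],[0,-0.03,0.02,0,0,0],[0,-0.01,0.006,0,0,0],[0,0,0,0,0,0],[0,0,0,0,0,0]])

```text
t: 36.22
ee_pos: [506.7, -361.4, 109.9]
orientation: [0.293, 1.576, -0.281]
ft_force: [-0.1, -1.0, -3.8]
width: 11.7
```

```bash
python3 go.py 513 -367 70 69
```

```text
shift [39.7 -3.1  8.9] turn [ 0.1 -1.4 -0.2]
```

Request:
carry_out(commands=[[0.015,-0.003,0.008,0,-1.4,0],[0.025,0,0,0,0,0],[0.02,0,0,0,0,0],[0,0,0,0,0,0],[0,0,0,0,0,0]])

```text
t: 36.85
ee_pos: [513.0, -361.3, 48.7]
orientation: [0.286, 1.553, -0.279]
ft_force: [-0.4, -0.1, -3.3]
width: 11.9
```

```bash
python3 go.py 513 -367 39 69; python3 - <<'E'
from h import *
im=cam('wrist','w10.png')
E
```

```text
shift [ 9.6 -5.4  2. ] turn [ 0.4 -0.1 -0.3]
```

View pics/w10.png

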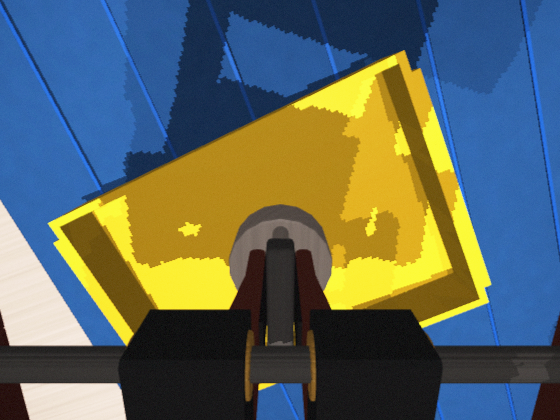

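The weight at (280,250) is well inside the yellow crate and clear of the walls, so I'll lower it.

Request:
carry_out(commands=[[0.006,-0.003,0,0,0,0],[0,0,0,0,0,0],[0,0,0,0,0,0]])

```text
t: 37.28
ee_pos: [512.7, -365.1, 43.9]
orientation: [0.285, 1.551, -0.28]
ft_force: [-0.7, -0.8, -3.3]
width: 11.7
```

Request:
carry_out(commands=[[0.002,0,0,0,0,0],[0.001,0,0,0,0,0],[0,0,0,0,0,0]])

```text
t: 37.65
ee_pos: [512.7, -365.3, 41.0]
orientation: [0.285, 1.55, -0.28]
ft_force: [0.5, -0.6, -4.4]
width: 11.5
```

Request:
carry_out(commands=[[0.0015,0,0,0,0,0],[0.001,0,0,0,0,0],[0,0,0,0,0,0]])

```text
t: 38.02
ee_pos: [512.9, -365.2, 39.0]
orientation: [0.285, 1.55, -0.28]
ft_force: [-0.6, 0.8, -3.5]
width: 11.5
```

Request:
carry_out(commands=[[0.001,0,0,0,0,0],[0,0,0,0,0,0]])

```text
t: 38.28
ee_pos: [513.1, -365.2, 39.0]
orientation: [0.285, 1.55, -0.28]
ft_force: [0.4, 1.0, -3.5]
width: 11.5
```

Request:
carry_out(commands=[[0.0015,0,0,0,0,0],[0,0,0,0,0,0]])

```text
t: 38.52
ee_pos: [513.5, -365.1, 39.1]
orientation: [0.285, 1.549, -0.28]
ft_force: [0.9, 0.4, -4.4]
width: 12.2
```

Request:
carry_out(commands=[[0.001,0,0,0,0,0],[0,0,0,0,0,0],[0,0,0,0,0,0]], grip=0.5)

```text
t: 38.9
ee_pos: [514.2, -365.8, 38.0]
orientation: [0.284, 1.547, -0.281]
ft_force: [0.7, 0.1, 0.2]
width: 38.4
```

Request:
carry_out(commands=[[-0.02,0,0,0,0,0],[-0.04,0,0,0,0,0],[-0.05,0,0,0,0,0],[-0.05,0,0,0,0,0],[-0.04,-0.03,-0.02,0,0,0],[0,-0.05,-0.05,0,0,0],[0,-0.05,-0.04,0,0,0],[0,-0.03,0,0,0,0]])

```text
t: 39.9
ee_pos: [359.6, -476.2, 254.9]
orientation: [0.274, 1.539, -0.282]
ft_force: [0.4, 0.1, 0.2]
width: 44.1
```

Request:
carry_out(commands=[[0,0,0,0,0,0],[0,0,0,0,0,0],[0,0,0,0,0,0]])

```text
t: 40.28
ee_pos: [359.4, -476.5, 257.6]
orientation: [0.274, 1.536, -0.285]
ft_force: [-0.3, -0.5, 0.0]
width: 43.9
```

```bash
python3 - <<'E'
from h import *
for n in('top','scene'):
    p=cam(n)['pixels'];
    q=p[100:320,100:560] if n=='top' else p[100:410,60:480]
    cv2.imwrite(f'pics/f_{n}.png',cv2.resize(q,None,fx=1.7,fy=1.7,interpolation=cv2.INTER_CUBIC))
E
```

```text
(no output)
```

View pics/f_top.png

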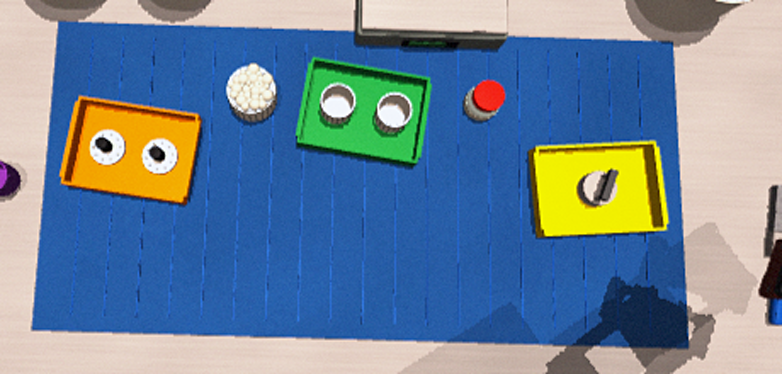

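View pics/f_scene.png

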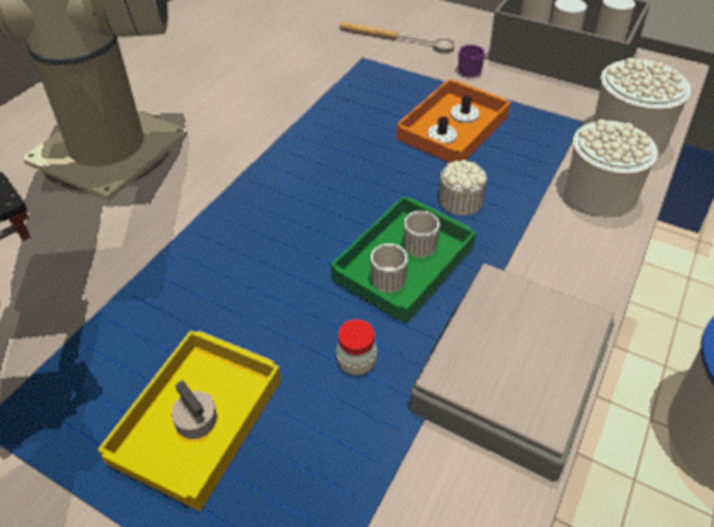

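Both views show the moulds upright in the green crate (338,103 and 393,112), the plates flat in orange (107,147 and 160,155) and the weight upright in yellow (599,187). The basket and jar look unmoved. I'm handing in.

```bash
python3 -c "
from workcell import ctrl
print(ctrl.close_job())"
```

```text
the job is handed in; nothing more can be done
None
```

The job is done and handed in at about 40 s of the 138 s allowed. I placed the two moulds in the green crate first, then the two plates in the orange crate, grips up, then the weight in the yellow crate, handle up.

**Last checks:** the final top and scene views show both moulds standing upright, both plates lying flat, and the weight upright. All five look to be on the crate floors, clear of the rims and of each other, with the gripper well away. By eye, the full basket, starter jar and purple look-alike have not moved.

**What was off:**
- **First mould:** setting it down pressed at about 31 N, under the limits, and I backed off before letting go.
- **Weight:** I felt no clear contact with the crate floor. I let it go at about the computed floor height, so it may have dropped a millimetre or less.
- **Second plate:** I let it go about 1–1.5 mm above the floor, also without feeling contact.
- **Green and yellow crates:** fits from one or both cameras differed by 5–10 mm in y. I aimed between the two results, and the wrist camera showed the first mould and the weight clear of the walls before I let them go.

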